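# Set the dummy-load coolant valve two turns off its stop and hold it

## Task

Set the coolant flow for the dummy load: by its black revolving handle, turn the red handwheel clockwise (seen from above) until the valve is right down against its closed stop, then back it off exactly two full turns counter-clockwise. Finish with the black handle still gripped firmly between the fingers and the wheel standing still at two turns: do not let go. Leave everything else on the bench and in the drip tray where it is.

Things in the scene. Friction and masses are not known exactly. Their poses are not given: they have to be found in the camera images.
- valve_station: Fixed steel drip tray, 180 (x) by 380 (y) mm, rim 16 mm, with a pipe along y, a brass globe valve with upright stem in the middle, a gauge and drain cock towards +y, a clear flow meter towards -y. Origin on the bench under the tray's middle, straight below the stem. Only wheel and handle stand above 165 mm. Place and yaw (within 0.3 rad of 0) vary.
- wheel_centre (a point): Centre of the red handwheel, on the upright stem axis at mid-rim, 158 mm above the bench; it does not rise or fall as it turns. Wheel 118 mm across with three spokes; rim 14 mm thick; the boss under the handle tops out at 167 mm, the hub nut at 177 mm above the bench.
- handle_mid (a point): Point on the axis of the upright black handle on the wheel's rim, 52 mm out from the stem axis. Round grip, 23 mm across, from 168 to 220 mm above the bench; this point is 198 mm above the bench. It revolves freely on its own pin, so fingers closed on it can carry it round in a level circle without turning themselves.
- valve_handle: The same black revolving handle; origin on its axis at its lower end, 168 mm above the bench, z up. Its own yaw is of no meaning.
- valve_wheel (a joint): Wheel angle (rad): 0 hard against the closed stop, growing counter-clockwise seen from above as it opens, 12.566 at two turns; far stop at 25.13. Starts about a third to one and a third turns open. At 0 and each whole turn the handle stands from the stem towards the tray's -x side. Turning takes about 0.12 N m (2 to 3 N at the handle); it stays where left.
- spanner: Steel spanner, 150 mm long, lying in the tray on the robot's side of the pipe. Leave alone.
- catch_cup: Small clear cup, 44 mm across and 45 mm tall, in the tray under the drain cock. Leave alone.
- driver_yellow: Screwdriver with yellow handle, 200 mm, lying to the left of the tray. Leave alone.
- driver_black: Screwdriver with black handle, 170 mm, lying left of the yellow one. Leave alone.
- spirit_bottle: Clear bottle with red label and white cap, 60 mm across and 150 mm tall, to the right of the tray; origin under its foot. Leave alone.
- parts_tin: Open red tin of screws, 90 mm across and 50 mm tall, to the right of the tray. Leave alone.
- mug: White mug, 80 mm across and 95 mm tall, beyond the other things to the right of the tray. Leave alone.

How it is judged:
By the outcome, as a careful person would: the job done as asked, in the order asked, and still so for the second after the job is handed in, while the arm keeps its last pose, push and grip.
It also fails if it takes over 61 s, if anything falls off the work surface, if the arm or the gripper's body presses on something with over 40 N, if the wrist force passes 120 N, or if a joint passes its speed limit or range.

## Robot

A 6-joint arm with a two-finger parallel gripper is mounted at the origin on the work surface. World frame = base frame: x ahead of the robot, y to its left, z up, the work surface at z = 0. Lengths are in m, angles in rad, forces in N, time in s.
With the tool pointing down it reaches from about 0.275 to 0.825 m from the base axis. Payload 5.2 kg.
Tool frame: the origin (TCP) lies at the centre of the arm's flange, where the gripper is bolted on; the fingertips stand 186 mm ahead of it and the grasp point (between the pads) lies 167 mm ahead of it; z points along the fingers, y is the line along which they close (so a half turn about z gives the same grasp; the last joint's range is limited). The gripper opens to 93 mm and grips with 3 to 60 N. Pads are 15 mm wide; open, the fingers measure 128 mm over their backs; the gripper's body (75 mm by 188 mm) begins 65 mm behind the grasp point.
Start: joints at [1.032, 0.259, 1.535, -0, 1.348, -0.203], TCP at [0.181, 0.519, 0.405] pointing down, gripper open.
Joint ranges: [-3.14, 3.14], [-0.91, 2.08], [0.19, 2.58], [-1.22, 4.36], [0.22, 2.71], [-3.12, 3.12]. Speed limits (rad/s): [2.57, 2.57, 3.14, 3.14, 3.14, 3.14].

## Interface

Orientations are given as a rotation vector (axis times angle).
In Python, from rig import bot, fingers, inverse_kinematics, imaging, job, readout gives the robot as it stands. Calls block until the motion is done:
- bot.goto(position, orientation): joint-space move of the TCP to a pose.
- bot.move_l(position, velocity=0.15, attitude=None, threshold=None): straight line of the TCP; attitude=None keeps the orientation; velocity is the mean speed in m/s. With threshold (N) it stops when the force on the tool has changed by that much, and returns True; else False.
- bot.goto_joints(angles): joint-space move.
- fingers.move_gripper(opening): finger opening in m; the grip force is fixed at half the most; returns when the fingers have stopped.
- bot.hold(seconds).
- inverse_kinematics(position, orientation): joint angles nearest the present ones, or None.
- imaging.camera(name): name is "scene" or "top" or "wrist"; returns the picture (384x512x3 uint8, red, green, blue); there is no depth.
- imaging.get_calibration(name): a dict with "fov_y" (degrees; the focal length in pixels is half the picture's height over the tangent of half this angle, whatever the lens; pixels are square), "cx", "cy" (the principal point, pixels), "D" ([k1, k2, p1, p2, k3] as OpenCV has them; the pictures are not rectified), "R" (3x3) and "t" (3): a world point X has camera coordinates R X + t; the wrist camera has in their place "T_tool_cam" (4x4, takes a point from camera to tool coordinates, whose origin is the TCP and whose axes are the flange's). Camera axes: x right, y down, z forward; pixel columns grow to the right and rows downward; lengths in m; the calibration is good to about 2 mm. A picture is of the moment at which its call begins: read the wrist's pose just before it. get_calibration takes no time and is no camera call.
A pose or a line that the arm cannot do raises bot.PlanningError and nothing moves.
- job.finish_job(): hands the job in; it is judged then, once.
Readings, each from a call of its own:
- readout.current_t(): time.
- readout.current_joint_pos(): joint angles.
- readout.current_joint_velocities(): joint speeds.
- readout.current_tau(): joint torques, N m.
- readout.current_tool_pos(): TCP position.
- readout.current_ee_rot(): TCP orientation.
- readout.current_contact_force(): force on the tool from outside, world axes, zero at the start.
- readout.current_torque(): the same for the moment, N m.
- readout.current_grip_width(): finger opening in m.
- readout.current_grasp_force(): force on a finger pad.
Only numpy, scipy, OpenCV 4.12 (cv2) and the standard library are available. Lean on these libraries where they do the work, as an engineer would, in place of code of your own. Each camera call takes 0.05 s, during which the arm holds its last target. There are 200 camera calls.

## Working session

There is one attempt and no reset: what is moved stays moved. The work goes in short steps, each a Python script; the robot and the scene stay as the last script left them, time stands still between calls to the robot, and variables do not carry over. Pictures are saved under pics/ and viewed, at most 10 in all, crops included, and the job is handed in when it is done.

```bash
ls; mkdir -p pics; python3 - <<'E'
from rig import bot, fingers, inverse_kinematics, imaging, job, readout
import cv2,numpy as np
for n in ["scene","top"]:
    im=imaging.camera(n); cv2.imwrite(f"pics/{n}0.png",im[:,:,::-1])
    c=imaging.get_calibration(n); print(n,c)
print(imaging.get_calibration("wrist"))
print(readout.current_t(),readout.current_tool_pos(),readout.current_ee_rot(),readout.current_contact_force(),readout.current_grip_width())
E
```

```text
pics
scene {'fov_y': 47.19318171167632, 'cx': 250.46279215016162, 'cy': 188.83065327220248, 'D': array([-0.16283988,  0.        ,  0.        ,  0.        ,  0.        ]), 'R': array([[-0.47367427,  0.88062478,  0.01151855],
       [ 0.66449397,  0.36594331, -0.65156217],
       [-0.57799693, -0.30097423, -0.75850779]]), 't': array([ 0.24768049, -0.24930152,  1.65593201])}
top {'fov_y': 46.728436725703965, 'cx': 259.65817625323444, 'cy': 186.54754064091946, 'D': array([0.01477282, 0.        , 0.        , 0.        , 0.        ]), 'R': array([[-0.01475748, -0.99986176, -0.00765976],
       [-0.99040758,  0.01566966, -0.13728541],
       [ 0.13738646,  0.0055603 , -0.99050192]]), 't': array([-0.00617416,  0.5360106 ,  1.23780824])}
{'fov_y': 68.8143098768163, 'cx': 253.33531731784646, 'cy': 188.13036288173376, 'D': array([-0.05547549,  0.        ,  0.        ,  0.        ,  0.        ]), 'T_tool_cam': array([[-1.27887796e-03, -9.69612165e-01, -2.44643850e-01,
         6.93157700e-02],
       [ 9.99999180e-01, -1.22514194e-03, -3.71823690e-04,
         1.33631828e-04],
       [ 6.08013324e-05, -2.44644125e-01,  9.69612937e-01,
         1.95077243e-02],
       [ 0.00000000e+00,  0.00000000e+00,  0.00000000e+00,
         1.00000000e+00]])}
0.1 [0.18111213 0.51913397 0.40401418] [-5.24839369e-01 -3.09688418e+00  2.37111322e-03] [ 0.28005071 -0.19374761 -0.072658  ] 0.09275717936547305
```

View pics/top0.png

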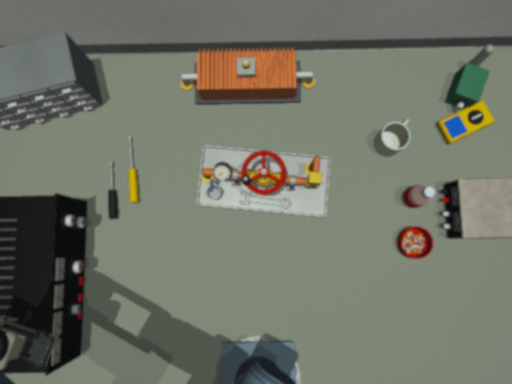

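View pics/scene0.png

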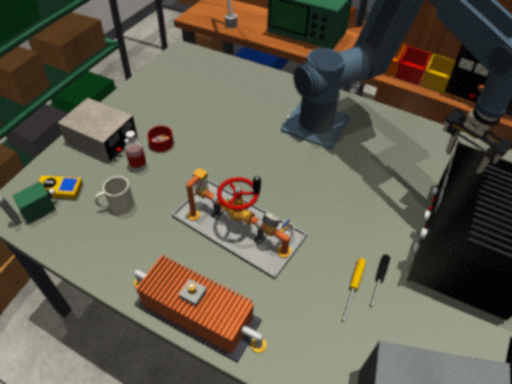

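The top view shows the wheel centred near (264,173) and the handle near (241,180). The tray's corners are about (203,146), (330,156), (327,216) and (197,207). The scene view shows the black handle at about (256,185), on the robot-left side of the wheel. I'll measure these with masks.

```bash
cat > h.py <<'E'
from rig import bot, fingers, inverse_kinematics, imaging, job, readout
import cv2,numpy as np
from scipy.spatial.transform import Rotation as Ro
def cam(n):
    c=imaging.get_calibration(n)
    if n=="wrist":
        T=np.eye(4);T[:3,:3]=Ro.from_rotvec(readout.current_ee_rot()).as_matrix();T[:3,3]=readout.current_tool_pos()
        M=np.linalg.inv(T@c["T_tool_cam"]);c["R"]=M[:3,:3];c["t"]=M[:3,3]
    im=imaging.camera(n);f=im.shape[0]/2/np.tan(np.radians(c["fov_y"])/2)
    c["K"]=np.array([[f,0,c["cx"]],[0,f,c["cy"]],[0,0,1.]])
    return im,c
def ray(c,uv):
    p=cv2.undistortPoints(np.array(uv,float).reshape(-1,1,2),c["K"],c["D"]).reshape(-1,2)
    d=np.c_[p,np.ones(len(p))]@c["R"]
    return -c["R"].T@c["t"],d
def onz(c,uv,z):
    o,d=ray(c,uv);return o+d*((z-o[2])/d[:,2])[:,None]
def proj(c,X):
    return cv2.projectPoints(np.array(X,float).reshape(-1,1,3),cv2.Rodrigues(c["R"])[0],c["t"],c["K"],c["D"])[0].reshape(-1,2)
def red(im):
    h=cv2.cvtColor(im,cv2.COLOR_RGB2HSV);return (((h[...,0]<5)|(h[...,0]>173))&(h[...,1]>170)&(h[...,2]>60)).astype(np.uint8)
def big(m):
    cs,_=cv2.findContours(m,cv2.RETR_EXTERNAL,cv2.CHAIN_APPROX_NONE);return max(cs,key=cv2.contourArea)
def down(yaw): return (Ro.from_euler('z',yaw)*Ro.from_euler('y',np.pi)).as_rotvec()
E
python3 - <<'E'
from h import *
im,c=cam("top")
m=red(im);m[:,:190]=0;m[:,340:]=0;m[:140]=0;m[220:]=0
ct=big(m).reshape(-1,2);P=onz(c,ct,0.158)
A=np.c_[2*P[:,:2],np.ones(len(P))];s=np.linalg.lstsq(A,(P[:,:2]**2).sum(1),rcond=None)[0]
print("wheel",s[:2],"r",np.sqrt(s[2]+s[0]**2+s[1]**2))
h=cv2.cvtColor(im,cv2.COLOR_RGB2HSV);t=((h[...,1]<25)&(h[...,2]>135)).astype(np.uint8);t[:,:180]=0;t[:,345:]=0;t[:130]=0;t[230:]=0
t=cv2.morphologyEx(t,cv2.MORPH_CLOSE,np.ones((5,5)))
r=cv2.minAreaRect(big(t));b=cv2.boxPoints(r);print(b,onz(c,b,0.016),onz(c,[r[0]],.016))
im=cv2.resize(im[130:230,185:345],None,fx=5,fy=5,interpolation=cv2.INTER_CUBIC)
cv2.imwrite("pics/top_crop.png",im[:,:,::-1])
# wrist look
C=np.array([s[0],s[1]])
bot.goto([C[0]-0.0,C[1],0.47],down(0))
im,c=cam("wrist");cv2.imwrite("pics/w0.png",im[:,:,::-1]);print(readout.current_t(),readout.current_tool_pos())
E
```

```text
wheel [ 0.55596791 -0.02555379] r 0.05028700094636547
[[194.22449 206.04573]
 [200.2846  143.17201]
 [332.50208 155.91588]
 [326.44196 218.7896 ]] [[ 0.48467396  0.17635969  0.016     ]
 [ 0.67103754  0.15942714  0.016     ]
 [ 0.62624109 -0.22963889  0.016     ]
 [ 0.44190609 -0.2053335   0.016     ]] [[ 0.55499956 -0.02531184  0.016     ]]
2.5667 [ 0.55591794 -0.02469491  0.46997829]
```

View pics/w0.png

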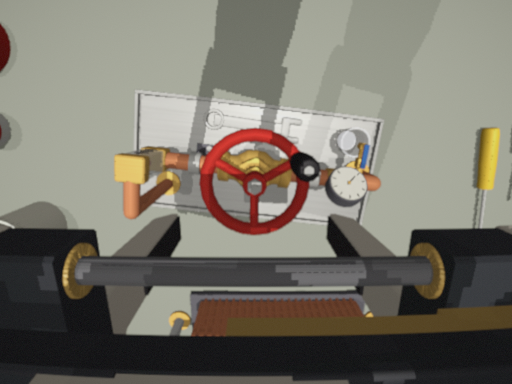

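The wrist view shows the wheel centred near (254,182), the handle's top near (310,170), and the tray's edge tilted about -0.12 rad. Next I'll refine these and cross-check against the top view.

```bash
cat >> h.py <<'E'
def circ(P):
    A=np.c_[2*P[:,:2],np.ones(len(P))];s=np.linalg.lstsq(A,(P[:,:2]**2).sum(1),rcond=None)[0]
    return s[:2],np.sqrt(s[2]+s[0]**2+s[1]**2)
def robust(P):
    for _ in range(8):
        C,r=circ(P);e=np.abs(np.linalg.norm(P[:,:2]-C,axis=1)-r);P=P[e<max(.0015,np.percentile(e,85))] if e.max()>.0015 else P
    return C,r,len(P)
E
python3 - <<'E'
from h import *
im,c=cam("wrist")
m=red(im);m[240:]=0;m[:110]=0;m[:,:180]=0;m[:,340:]=0
print("wheel wrist",robust(onz(c,big(m).reshape(-1,2),.158)))
g=cv2.cvtColor(im,cv2.COLOR_RGB2GRAY)
d=(g<45).astype(np.uint8);w=np.zeros_like(d);w[148:188,286:325]=1;d*=w
k=big(d);M=cv2.moments(k);print("dark blob",cv2.boundingRect(k),M['m10']/M['m00'],M['m01']/M['m00'])
for z in(.168,.198,.22): print(z,onz(c,[[M['m10']/M['m00'],M['m01']/M['m00']],[310,170]],z))
print("tray corner yaw",onz(c,[[135,92],[383,122]],.016))
cv2.imwrite("pics/w0c.png",cv2.resize(im[120:245,195:335],None,fx=4,fy=4,interpolation=cv2.INTER_CUBIC)[:,:,::-1])
i2,c2=cam("top");m=red(i2);m[:,:190]=0;m[:,340:]=0;m[:140]=0;m[220:]=0
print("wheel top",robust(onz(c2,big(m).reshape(-1,2),.158)))
print(proj(c,[[.556,-.0255,.158]]))
E
```

```text
wheel wrist (array([ 0.55519664, -0.02352131]), np.float64(0.057012470450783996), 257)
dark blob (289, 152, 29, 31) 299.8558823529412 165.4622549019608
0.168 [[0.53415342 0.02349611 0.168     ]
 [0.53884231 0.03411561 0.168     ]]
0.198 [[0.52911779 0.01844199 0.198     ]
 [0.5333087  0.02793366 0.198     ]]
0.22 [[0.525425   0.01473564 0.22      ]
 [0.52925072 0.02340023 0.22      ]]
tray corner yaw [[ 0.44816633 -0.20071926  0.016     ]
 [ 0.49195226  0.1746426   0.016     ]]
wheel top (array([ 0.54061327, -0.02512811]), np.float64(0.0393186665965721), 24)
[[251.90949336 184.04108212]]
```

View pics/w0c.png

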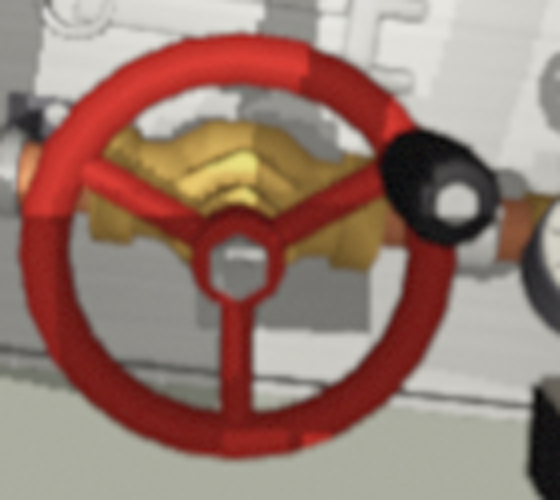

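The crop shows the handle's top centre at about (309,170) in the full wrist picture. With z=0.22 this puts the handle 53 mm from the stem at a bearing of 119°, with the wheel about 5.34 rad open. Time to grasp.

```bash
python3 - <<'E'
from h import *
C=np.array([.5552,-.0242]);yaw=-.116
a=np.radians(119.3);h=C+.052*np.array([np.cos(a),np.sin(a)])
bot.goto([h[0],h[1],.43],down(yaw)); fingers.move_gripper(.06)
print(readout.current_t(),readout.current_contact_force())
print(bot.move_l([h[0],h[1],.370],velocity=.08,threshold=8))
print(readout.current_tool_pos(),readout.current_contact_force())
fingers.move_gripper(0.0)
print(readout.current_t(),readout.current_grip_width(),readout.current_grasp_force(),readout.current_tool_pos(),h,readout.current_contact_force())
im,c=cam("wrist");cv2.imwrite("pics/w1.png",im[:,:,::-1])
E
```

```text
3.775 [-0.44531403  0.28553185  0.08234587]
False
[0.52997716 0.02110961 0.37045968] [-0.31764412  0.15288029 -0.39164341]
5.3583 0.02283433208261905 29.999924898147583 [0.52969164 0.02136911 0.37010788] [0.52975211 0.0211476 ] [-0.62170687  2.25779204  1.65329026]
```

View pics/w1.png

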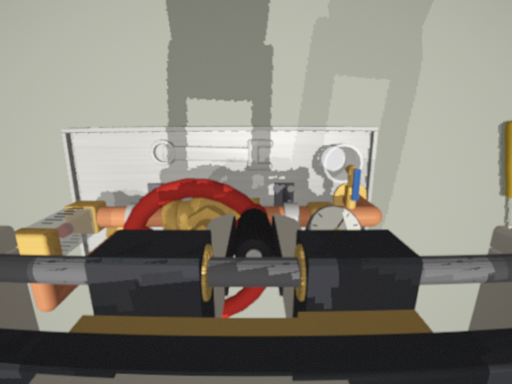

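The handle is between the fingers at about (254,235), with the gap at 22.8 mm. I'll turn clockwise in short chords and watch the forces.

```bash
cat >> h.py <<'E'
C=np.array([.5552,-.0242]);YAW=-.116;A0=np.pi+YAW   # world bearing of handle at wheel angle 0
def pt(q,r=.052,z=.370): return [C[0]+r*np.cos(A0+q),C[1]+r*np.sin(A0+q),z]
def state(q):
    p=readout.current_tool_pos();d=p[:2]-C;f=readout.current_contact_force();u=d/np.linalg.norm(d);t=np.array([-u[1],u[0]])
    print(f"q={q:.2f} t={readout.current_t():.2f} r={np.linalg.norm(d)*1e3:.1f} qact={(np.arctan2(d[1],d[0])-A0)%(2*np.pi):.3f} Fr={f[:2]@u:.1f} Ft={f[:2]@t:.1f} Fz={f[2]:.1f} w={readout.current_grip_width()*1e3:.1f} g={readout.current_grasp_force():.0f}")
    return f[:2]@u,f[:2]@t
E
python3 - <<'E'
from h import *
q=np.radians(305.9)
for i in range(5):
    q-=np.radians(12);bot.move_l(pt(q),velocity=.06);state(q)
E
```

```text
q=5.13 t=5.74 r=52.3 qact=5.120 Fr=3.9 Ft=-2.3 Fz=2.0 w=22.3 g=30
q=4.92 t=6.08 r=52.3 qact=4.910 Fr=4.5 Ft=-2.6 Fz=1.0 w=22.3 g=30
q=4.71 t=6.41 r=52.3 qact=4.703 Fr=5.0 Ft=-1.3 Fz=1.8 w=22.7 g=30
q=4.50 t=6.74 r=52.2 qact=4.491 Fr=5.8 Ft=-1.2 Fz=2.1 w=22.5 g=30
q=4.29 t=7.08 r=52.2 qact=4.279 Fr=5.2 Ft=-1.5 Fz=0.3 w=22.4 g=30
```

```bash
python3 - <<'E'
from h import *
q=np.radians(245.9)
while q>0.33:
    q-=np.radians(12);bot.move_l(pt(q),velocity=.06);fr,ft=state(q)
    if abs(fr)>20 or abs(ft)>20: break
E
```

```text
q=4.08 t=7.41 r=52.2 qact=4.071 Fr=5.0 Ft=-1.1 Fz=-0.1 w=22.5 g=30
q=3.87 t=7.74 r=52.1 qact=3.861 Fr=6.1 Ft=-1.5 Fz=0.1 w=22.1 g=30
q=3.66 t=8.07 r=52.1 qact=3.652 Fr=5.5 Ft=-1.8 Fz=-0.8 w=22.3 g=30
q=3.45 t=8.41 r=52.0 qact=3.444 Fr=5.7 Ft=-0.7 Fz=-0.4 w=22.7 g=30
q=3.24 t=8.74 r=52.0 qact=3.237 Fr=4.6 Ft=-2.3 Fz=0.1 w=22.3 g=30
q=3.04 t=9.07 r=52.0 qact=3.029 Fr=4.5 Ft=-2.1 Fz=1.4 w=22.6 g=30
q=2.83 t=9.41 r=51.9 qact=2.819 Fr=2.7 Ft=-2.3 Fz=2.2 w=22.7 g=30
q=2.62 t=9.74 r=51.9 qact=2.609 Fr=2.4 Ft=-1.4 Fz=3.2 w=22.7 g=30
q=2.41 t=10.07 r=51.8 qact=2.398 Fr=1.3 Ft=-1.5 Fz=5.4 w=22.6 g=30
q=2.20 t=10.41 r=51.8 qact=2.186 Fr=-0.4 Ft=-1.3 Fz=5.1 w=22.4 g=30
q=1.99 t=10.74 r=51.7 qact=1.971 Fr=-0.6 Ft=-0.1 Fz=5.8 w=22.4 g=30
q=1.78 t=11.07 r=51.7 qact=1.753 Fr=-2.3 Ft=-0.1 Fz=6.5 w=22.8 g=30
q=1.57 t=11.41 r=51.7 qact=1.540 Fr=-3.2 Ft=-0.6 Fz=6.9 w=22.4 g=30
q=1.36 t=11.74 r=51.7 qact=1.331 Fr=-4.6 Ft=-1.6 Fz=7.1 w=22.3 g=30
q=1.15 t=12.07 r=51.8 qact=1.128 Fr=-5.3 Ft=-1.2 Fz=5.6 w=22.4 g=30
q=0.94 t=12.41 r=51.9 qact=0.923 Fr=-5.2 Ft=-0.7 Fz=4.8 w=22.1 g=30
q=0.73 t=12.74 r=51.9 qact=0.718 Fr=-5.7 Ft=-2.5 Fz=4.3 w=22.4 g=30
q=0.52 t=13.07 r=52.0 qact=0.513 Fr=-6.0 Ft=-1.4 Fz=3.6 w=22.3 g=30
q=0.31 t=13.41 r=52.0 qact=0.307 Fr=-5.3 Ft=-2.2 Fz=3.1 w=22.3 g=30
```

```bash
python3 - <<'E'
from h import *
q=.31
while q>-.25:
    q-=.025;bot.move_l(pt(q),velocity=.02);fr,ft=state(q)
    if abs(ft+1.5)>13: break
bot.hold(.3);state(q);print(readout.current_tool_pos(),pt(q))
E
```

```text
q=0.28 t=13.66 r=52.0 qact=0.289 Fr=-5.6 Ft=1.6 Fz=2.2 w=22.2 g=30
q=0.26 t=13.91 r=52.0 qact=0.267 Fr=-5.4 Ft=1.2 Fz=2.2 w=22.5 g=30
q=0.23 t=14.16 r=52.0 qact=0.243 Fr=-4.9 Ft=1.5 Fz=1.9 w=22.5 g=30
q=0.21 t=14.41 r=52.0 qact=0.217 Fr=-5.0 Ft=2.0 Fz=1.3 w=22.3 g=30
q=0.18 t=14.66 r=52.0 qact=0.192 Fr=-4.8 Ft=1.0 Fz=2.6 w=22.2 g=30
q=0.16 t=14.91 r=52.0 qact=0.166 Fr=-5.2 Ft=2.1 Fz=1.9 w=22.4 g=30
q=0.13 t=15.16 r=52.0 qact=0.141 Fr=-5.0 Ft=1.6 Fz=2.4 w=22.9 g=30
q=0.11 t=15.41 r=52.0 qact=0.115 Fr=-4.1 Ft=2.1 Fz=2.2 w=22.7 g=30
q=0.08 t=15.66 r=52.0 qact=0.089 Fr=-4.1 Ft=1.2 Fz=2.8 w=22.6 g=30
q=0.06 t=15.91 r=52.0 qact=0.064 Fr=-4.0 Ft=2.1 Fz=1.9 w=22.5 g=30
q=0.03 t=16.16 r=52.0 qact=0.038 Fr=-4.4 Ft=2.2 Fz=3.3 w=22.8 g=30
q=0.01 t=16.41 r=52.0 qact=0.012 Fr=-4.4 Ft=1.7 Fz=2.4 w=22.5 g=30
q=-0.02 t=16.66 r=52.0 qact=6.272 Fr=-4.9 Ft=3.0 Fz=3.8 w=22.8 g=30
q=-0.04 t=16.91 r=51.9 qact=6.263 Fr=-4.4 Ft=6.5 Fz=2.0 w=22.8 g=30
q=-0.07 t=17.16 r=51.9 qact=6.253 Fr=-4.7 Ft=10.9 Fz=2.5 w=22.5 g=30
q=-0.09 t=17.41 r=51.8 qact=6.243 Fr=-2.7 Ft=14.8 Fz=3.0 w=22.4 g=30
q=-0.09 t=17.71 r=51.8 qact=6.244 Fr=-3.3 Ft=13.7 Fz=3.2 w=22.5 g=30
[ 0.50401077 -0.0161867   0.37004998] [np.float64(0.50429943975112), np.float64(-0.013563601814987438), 0.37]
```

The stop is at q ≈ -0.01: Ft climbs from there to 14 N with almost no further movement. I'll back off two turns.

```bash
python3 - <<'E'
from h import *
T=4*np.pi+.01
qs=np.r_[-.05,0,.05,np.linspace(.05,T-.15,62)[1:]]
for i,q in enumerate(qs):
    bot.move_l(pt(q),velocity=.05)
    if i%6==0:
        fr,ft=state(q)
        if max(abs(fr),abs(ft))>25: print("STOP");break
else:
    for q in np.linspace(T-.15,T,5)[1:]: bot.move_l(pt(q),velocity=.02);state(q)
    bot.hold(.5);state(q)
im,c=cam("wrist");cv2.imwrite("pics/w2.png",im[:,:,::-1])
im,c=cam("scene");cv2.imwrite("pics/s2.png",cv2.resize(im[140:300,150:330],None,fx=4,fy=3.7)[:,:,::-1])
E
```

```text
q=-0.05 t=17.96 r=51.9 qact=6.260 Fr=-4.7 Ft=7.3 Fz=2.3 w=22.7 g=30
q=0.86 t=19.89 r=51.7 qact=0.854 Fr=-4.4 Ft=0.2 Fz=5.0 w=22.6 g=30
q=2.08 t=22.04 r=51.7 qact=2.069 Fr=-0.4 Ft=0.7 Fz=7.1 w=22.5 g=30
q=3.30 t=24.19 r=52.1 qact=3.304 Fr=4.3 Ft=1.2 Fz=5.1 w=21.9 g=30
q=4.51 t=26.34 r=52.3 qact=4.533 Fr=3.6 Ft=0.9 Fz=7.8 w=22.4 g=30
q=5.73 t=28.49 r=52.0 qact=5.749 Fr=-2.1 Ft=1.5 Fz=7.5 w=22.4 g=30
q=6.95 t=30.64 r=51.8 qact=0.660 Fr=-4.4 Ft=0.4 Fz=5.0 w=22.6 g=30
q=8.17 t=32.79 r=51.7 qact=1.873 Fr=0.6 Ft=0.9 Fz=8.1 w=22.5 g=30
q=9.38 t=34.94 r=52.0 qact=3.102 Fr=4.8 Ft=0.5 Fz=5.1 w=22.7 g=30
q=10.60 t=37.09 r=52.3 qact=4.338 Fr=4.6 Ft=1.4 Fz=8.2 w=22.2 g=30
q=11.82 t=39.24 r=52.1 qact=5.552 Fr=-2.4 Ft=0.9 Fz=6.6 w=23.0 g=30
q=12.46 t=40.57 r=52.0 qact=6.184 Fr=-3.4 Ft=-1.4 Fz=4.3 w=22.3 g=30
q=12.50 t=40.82 r=52.0 qact=6.218 Fr=-4.5 Ft=-1.6 Fz=6.3 w=22.1 g=30
q=12.54 t=41.07 r=52.0 qact=6.255 Fr=-4.4 Ft=-1.2 Fz=5.5 w=22.8 g=30
q=12.58 t=41.32 r=52.0 qact=0.008 Fr=-4.1 Ft=-0.8 Fz=5.1 w=22.6 g=30
q=12.58 t=41.82 r=52.0 qact=0.008 Fr=-4.7 Ft=-0.7 Fz=5.3 w=22.3 g=30
```

View pics/w2.png

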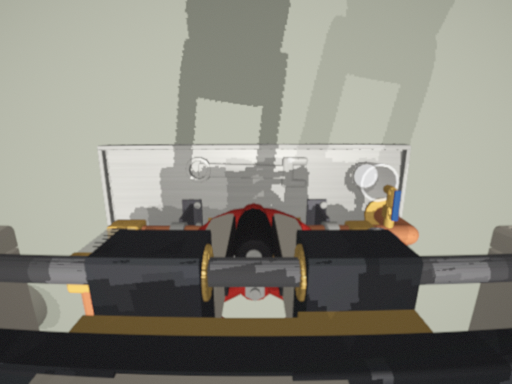

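View pics/s2.png

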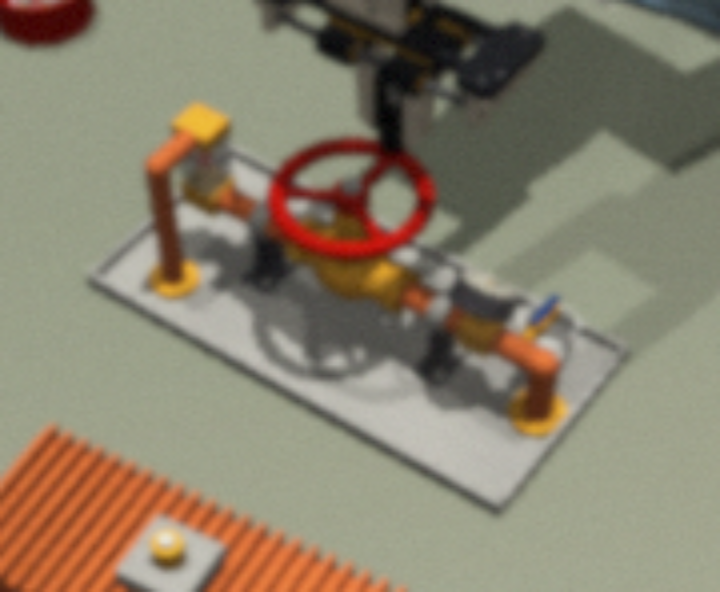

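The wrist view shows the handle gripped at about (254,235), in line with the hub nut at (255,290) on the tray's -x side. The scene view shows the wheel at the same bearing, with the spanner and cup undisturbed. Handing in.

```bash
python3 - <<'E'
from h import *
print(np.abs(readout.current_joint_velocities()).max(),readout.current_grasp_force(),readout.current_t());print(job.finish_job())
E
```

```text
0.0014297664319022393 30.001001358032227 41.9167
the job is handed in; nothing more can be done
None
```

I closed the valve against its stop (about 14 N at the handle), backed it off two full turns to within about 0.01 rad by the arm's position, and handed in at 41.9 s with the handle still gripped at 30 N.

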